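# Sort ceramic test rings by the drag of their faces

## Task

The three ceramic rings on the grey mat, culture carriers for a surface-growth test, look alike, but polished and ground ones have been mixed up. Sort them by feel: pressed lightly, face down, and slid across the glass plate, a polished ring glides and a ground one drags. Lower every polished ring over the post with the blue seat and every ground ring over the post with the orange seat, fully home and never dropped or pressed hard on the glass, and leave everything else where it is.

Things in the scene. Friction and masses are not known exactly. Their poses are not given: they have to be found in the camera images.
- place_1 (a point): marked place on the mat; the point is the centre (half-way up) of the ring that lies there at the start. Three look-alike off-white ceramic rings, test face down: outside 46 mm, bore 18 mm, 20 mm high, 70 to 160 g. The face is a 2 mm raised land, 41 mm wide, polished (friction on glass about 0.1) or ground (about 0.5), give or take 20 %; how many are polished is not known. The side grips well.
- place_2 (a point): marked place on the mat; the point is the centre (half-way up) of the ring that lies there at the start. Three look-alike off-white ceramic rings, test face down: outside 46 mm, bore 18 mm, 20 mm high, 70 to 160 g. The face is a 2 mm raised land, 41 mm wide, polished (friction on glass about 0.1) or ground (about 0.5), give or take 20 %; how many are polished is not known. The side grips well.
- place_3 (a point): marked place on the mat; the point is the centre (half-way up) of the ring that lies there at the start. Three look-alike off-white ceramic rings, test face down: outside 46 mm, bore 18 mm, 20 mm high, 70 to 160 g. The face is a 2 mm raised land, 41 mm wide, polished (friction on glass about 0.1) or ground (about 0.5), give or take 20 %; how many are polished is not known. The side grips well.
- plate_top (a point): centre of the upper face of the fixed pale green glass drag plate, 160 x 150 mm (along its own x and y), upper face 15 mm above the bench, rounded edges; z is up
- blue_stand_seat (a point): centre of the top of the blue seat of a fixed post stand, 20 mm above the bench, z up. Steel foot 84 mm wide, 10 mm high; blue seat 36 mm wide; steel post 14 mm thick: straight for 38 mm above the seat, then tapered to a 6 mm tip 48 mm above it. A ring home on the seat has its centre 10 mm above this point, one on another ring 30 mm. For polished rings.
- orange_stand_seat (a point): centre of the top of the orange seat of a fixed post stand, 20 mm above the bench, z up. Steel foot 84 mm wide, 10 mm high; orange seat 36 mm wide; steel post 14 mm thick: straight for 38 mm above the seat, then tapered to a 6 mm tip 48 mm above it. A ring home on the seat has its centre 10 mm above this point, one on another ring 30 mm. For ground rings.
- drag_plate: the glass plate of plate_top; origin under its centre, on the bench
- mat: fixed light grey silicone mat 140 x 280 mm (along its own x and y), 3 mm thick, on which the rings lie in a row along its y, about 80 mm apart; origin under its centre
- dish: bystander: culture plate with lid, 93 mm wide, 15 mm high, loose; origin under its centre
- steel_forceps: bystander: steel forceps, 130 mm long (along its own y), 10 mm high, loose; origin under its middle
- marker: bystander: felt marker with blue cap, 131 mm long (along its own y), 13 mm high, loose; origin under its middle

How it is judged:
By the outcome, as a careful person would: the job done as asked, in the order asked, and still so for the second after the job is handed in, with the robot touching nothing.
It also fails if it takes over 72 s, if anything falls off the work surface, if the arm or the gripper's body presses on something with over 40 N, if the wrist force passes 120 N, or if a joint passes its speed limit or range.

## Robot

A 6-joint arm with a two-finger parallel gripper is mounted at the origin on a cart in front of the work surface, level with it; the furniture and walls round the work are solid. World frame = base frame: x ahead of the robot, y to its left, z up, the work surface at z = 0. Lengths are in m, angles in rad, forces in N, time in s.
With the tool pointing down it reaches from about 0.2 to 0.875 m from the base axis. Payload 3.4 kg.
Tool frame: the origin (TCP) lies on the centre line of the jaws, within the pads' length; the fingertips stand 17 mm ahead of it and the grasp point (between the pads) lies 2 mm behind it; z points along the fingers, y is the line along which they close (so a half turn about z gives the same grasp; the last joint's range is limited). The gripper opens to 94 mm and grips with 3 to 60 N. Pads are 16 mm wide; open, the fingers measure 119 mm over their backs; the gripper's body (75 mm by 177 mm) begins 78 mm behind the grasp point.
Start: joints at [-1.394, 0.276, 1.505, -0, 1.361, -0.121], TCP at [0.169, -0.55, 0.195] pointing down, gripper open.
Joint ranges: [-2.89, 2.89], [-0.75, 2.08], [0.22, 2.7], [-1.18, 4.32], [0.11, 2.71], [-2.7, 2.7]. Speed limits (rad/s): [2.57, 2.57, 3.14, 3.14, 3.14, 3.14].

## Interface

Orientations are given as a unit quaternion [w, x, y, z].
In Python, from station import r gives the robot as it stands.
- The arm moves only by the tool move_arm, never from a script. Its argument "increments" is a list of rows, each a list of 2 entries, a list of its own where there are three numbers: the shift along the tool's x, y, z scaled (see below), then the turn, a rotation vector about the tool's x, y, z scaled (see below). In form: [[[tx, ty, tz], [ax, ay, az]], ...]. A call has 1 to 8 rows; each row is the pose to reach, as a shift and turn from the pose commanded when the call began, along the tool's axes at that moment; what a row does not reach only later rows make up. The controller multiplies each number of a shift by 500 mm and each number of a turn by 1.5 rad. A row lasts 1/10 s, in which the tool goes at most 50 mm and 8.59 degrees, less where a joint would pass 70% of its speed; a pose out of reach is approached as far as the arm can. A call with a number of a shift or a turn outside -1 to 1 is refused whole. A call with a gripper value outside its range is refused whole. "claw" is the closure, from 0 (fully open) to 1 (shut), set as the call begins (left out, the last holds). The fingers move at their own pace and stop on an object; the grip force is fixed at half the most. Time passes only in rows, so rows that repeat a pose let the fingers close. It gives the time, the measured TCP pose, the force, the opening and the grip force at its end, in the units of the state.
- r.sense(): the state, without advancing time (a new reading comes with each control period).
- r.get_image(name): name is "scene" or "top" or "wrist"; returns the picture (420x560x3 uint8, red, green, blue); there is no depth.
- r.calibration(name): a dict with "vfov" (degrees; the focal length in pixels is half the picture's height over the tangent of half this angle, whatever the lens; pixels are square), "cx", "cy" (the principal point, pixels), "k1" (the pictures are not rectified: a ray, as slopes to the right and down, at radius r is drawn at 1 + k1 r^2 times it, then the intrinsics apply), "R" (3x3) and "t" (3): a world point X has camera coordinates R X + t. Camera axes: x right, y down, z forward; pixel columns grow to the right and rows downward; lengths in m; the calibration is good to about 2 mm. A picture is of the moment at which its call begins: read the wrist's pose just before it. calibration takes no time and is no camera call; for the wrist camera it gives the pose at the moment of the call.
- r.sign_off(): hands the job in; it is judged then, once.
Trained networks look in the newest picture that a camera, given by its name, has taken for a name from the list of things; names that differ only in an ending like _2 or _b are one class to them, and where a whole thing is asked for, a point or a joint stands for the part that bears it (a point fixed in the world has none). Each returns a list of dicts, best first, with "p" (0 to 1); they miss things now and then, are a little off and sometimes report something else, mostly with a low value. They report only what shows in the picture. A call takes as long as a camera call.
- r.spot_in(camera, label): "rect" ([left, top, width, height] as shares, 0 to 1, of the picture: columns of its width, rows of its height, round what is visible of it).
The state is a dict: "time_s": time; "joint_pos": joint angles; "qvel": joint speeds; "joint_efforts": joint torques, N m; "ee_pos": TCP position; "ee_rot": TCP orientation; "ft_force": force on the tool from outside, world axes, zero at the start; "moment": the same for the moment, N m; "opening": finger opening in m; "gripper_force": force on a finger pad.
Only numpy, scipy, OpenCV 4.12 (cv2) and the standard library are available. Lean on these libraries where they do the work, as an engineer would, in place of code of your own. Each camera call takes 0.05 s, during which the arm holds its last target. There are 200 camera calls.

## Working session

There is one attempt and no reset: what is moved stays moved. The work goes in short steps, Python scripts to look and compute and a tool call to move; the robot and the scene stay as the last step left them, time stands still between calls to the robot, and variables do not carry over. Pictures are saved under pics/ and viewed, at most 10 in all, crops included, and the job is handed in when it is done.

Besides the shell and the picture viewer there is one more tool, called as name(argument=value, ...), one argument or row to a line, values as JSON. move_arm: Moves the arm, as the interface text tells. Its arguments: {"type":"object","properties":{"increments":{"type":"array"},"claw":{"type":"number"}},"required":["increments"]}

```bash
ls; mkdir -p pics
python3 - <<'E'
from station import r
import cv2,numpy as np
s=r.sense(); print(s)
for n in("top","scene"):
    im=r.get_image(n); cv2.imwrite(f"pics/{n}0.png",im[:,:,::-1]); c=r.calibration(n); print(n,c)
for l in("place_1","blue_stand_seat","orange_stand_seat","plate_top","drag_plate","mat","dish","steel_forceps","marker"):
    try:print(l,[(round(d['p'],2),np.round(np.array(d['rect'])*[560,420,560,420],1).tolist()) for d in r.spot_in("top",l)][:5])
    except Exception as e:print(l,e)
E
```

```text
pics
{'time_s': 0.0, 'joint_pos': array([-1.39398474e+00,  2.76588041e-01,  1.50610085e+00, -4.02151504e-05,
        1.36069019e+00, -1.20997222e-01]), 'qvel': array([-0.0011318 , -0.00205621, -0.00135914,  0.0004929 , -0.0010834 ,
        0.00096784]), 'joint_efforts': array([-2.03634474e-03, -4.04586375e+01, -2.37226582e+01,  6.98958873e-02,
        3.46597913e-02, -1.53795345e-04]), 'ee_pos': array([ 0.16859933, -0.54912486,  0.19442159]), 'ee_rot': array([-8.92316754e-04,  9.88933189e-01,  1.48358854e-01, -4.45778021e-05]), 'ft_force': array([-0.48796315, -0.99952636,  0.32298174]), 'moment': array([-0.00435497,  0.04113833, -0.00530055]), 'gripper_force': 0.0, 'opening': 0.09400260118611056}
top {'vfov': 44.041700936953475, 'cx': 283.9434843158882, 'cy': 208.354358815443, 'k1': 0.06611313114154453, 'R': array([[ 0.44661652, -0.89468455, -0.00855868],
       [-0.76969252, -0.37930954, -0.51351504],
       [ 0.45618758,  0.23593185, -0.85803791]]), 't': array([-0.16539562,  0.48714175,  1.48673465])}
scene {'vfov': 48.48410803298771, 'cx': 268.2416574377028, 'cy': 204.16469445436414, 'k1': -0.1416324365038511, 'R': array([[-0.77412779, -0.63276378,  0.01833461],
       [-0.33660333,  0.38692816, -0.85847819],
       [ 0.53611973, -0.67074331, -0.51252223]]), 't': array([0.4930673 , 0.1693454 , 1.01911039])}
place_1 [(0.88, [177.6, 188.4, 91.0, 58.5])]
blue_stand_seat []
orange_stand_seat [(0.72, [373.7, 240.6, 25.5, 25.4])]
plate_top [(0.52, [328.8, 228.9, 12.2, 26.8])]
drag_plate [(0.79, [329.2, 226.3, 16.2, 26.9])]
mat [(0.79, [179.5, 187.0, 89.2, 58.3])]
dish [(0.87, [354.5, 198.6, 28.8, 25.9])]
steel_forceps [(0.49, [180.7, 187.4, 87.8, 59.5]), (0.38, [156.4, 192.6, 20.4, 17.1])]
marker [(0.41, [388.8, 223.0, 38.4, 19.0])]
```

View pics/top0.png

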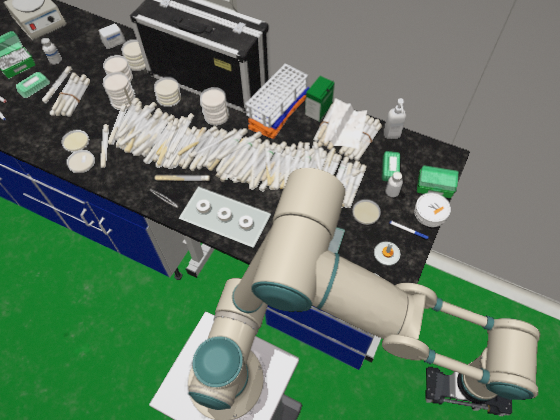

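View pics/scene0.png

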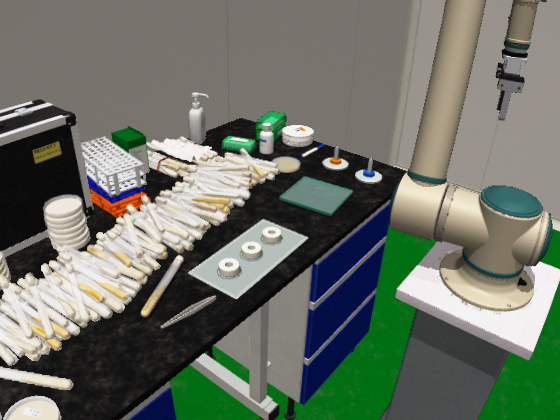

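The top view shows the rings at about (203,206), (225,214) and (246,223) and the orange post at (388,253). The arm hides the blue stand and the plate. The scene view shows rings at (229,267), (251,250) and (272,234), the plate at about (316,195), orange at (336,162) and blue at (369,176).

```bash
cat > h.py <<'E'
import numpy as np,cv2
from scipy.spatial.transform import Rotation as Ro
from station import r
def foc(c): return 210/np.tan(np.radians(c['vfov'])/2)
def ray(c,u,v):
    d=np.array([(u-c['cx'])/foc(c),(v-c['cy'])/foc(c)]); s=d.copy()
    for _ in range(20): s=d/(1+c['k1']*(s@s))
    R=np.array(c['R']); t=np.array(c['t'])
    return -R.T@t, R.T@np.append(s,1)
def pix(c,u,v,z):
    o,d=ray(c,u,v); return o+d*(z-o[2])/d[2]
def proj(c,X):
    p=np.array(c['R'])@np.array(X)+c['t']; s=p[:2]/p[2]; s=s*(1+c['k1']*(s@s))
    return s*foc(c)+[c['cx'],c['cy']]
def tri(a):  # [(c,u,v)]
    A=0;b=0
    for c,u,v in a:
        o,d=ray(c,u,v); d/=np.linalg.norm(d); P=np.eye(3)-np.outer(d,d); A=A+P; b=b+P@o
    return np.linalg.solve(A,b)
def rot(s): w,x,y,z=s['ee_rot']; return Ro.from_quat([x,y,z,w])
def inc(goal,down_yaw=None,s=None):
    """shift (scaled) to goal TCP position, and turn to tool-down with tool x at yaw"""
    s=s or r.sense(); R=rot(s); sh=R.inv().apply(np.array(goal)-s['ee_pos'])/0.5
    tu=None
    if down_yaw is not None:
        a=down_yaw; G=Ro.from_matrix(np.array([[np.cos(a),np.sin(a),0],[np.sin(a),-np.cos(a),0],[0,0,-1]]).T)
        tu=(R.inv()*G).as_rotvec()/1.5
    return sh.round(4),None if tu is None else tu.round(4)
E
python3 - <<'E'
from h import *
T=r.calibration("top");S=r.calibration("scene")
for n,a,b,z in(("far ring",(203,206),(229,264),.02),("mid",(225,214),(251,246),.02),("near",(246,223),(272,230),.02),("orange",(388,253),(336,163),.02)):
    print(n,pix(T,*a,z).round(3),pix(S,*b,z).round(3))
print("blue",pix(S,369,176,.02).round(3), "dish",pix(T,367,212,.015).round(3),"marker",pix(T,409,230,.006).round(3))
for p in((281,196),(309,177),(352,184),(325,214)): print("plate",pix(S,*p,.015).round(3))
for p in((190,273),(264,221),(308,237),(238,295)): print("mat",pix(S,*p,.003).round(3))
s=r.sense();c=r.calibration("wrist");R=np.array(c['R'])
print("cam in tool", rot(s).inv().apply(-R.T@c['t']-s['ee_pos']).round(4), rot(s).inv().apply(R[2]).round(3),rot(s).inv().apply(R[0]).round(3),c['vfov'])
print(rot(s).as_matrix().round(3))
E
```

```text
far ring [0.458 0.35  0.02 ] [0.463 0.35  0.02 ]
mid [0.463 0.267 0.02 ] [0.471 0.267 0.02 ]
near [0.464 0.187 0.02 ] [0.475 0.184 0.02 ]
orange [ 0.569 -0.273  0.02 ] [ 0.559 -0.244  0.02 ]
blue [ 0.436 -0.234  0.02 ] dish [ 0.684 -0.156  0.015] marker [ 0.686 -0.304  0.006]
plate [0.567 0.03  0.015]
plate [ 0.574 -0.116  0.015]
plate [ 0.453 -0.164  0.015]
plate [0.422 0.029 0.015]
mat [0.521 0.414 0.003]
mat [0.533 0.145 0.003]
mat [0.404 0.13  0.003]
mat [0.393 0.398 0.003]
cam in tool [ 0.0816 -0.0004 -0.1899] [-0.28  0.    0.96] [-0.001  1.    -0.001] 71.9454694710708
[[ 0.956  0.293  0.   ]
 [ 0.293 -0.956 -0.   ]
 [-0.     0.    -1.   ]]
```

Run:
```python
from h import *
print(inc([.45,-.2,.24],np.pi/2))
```

```text
(array([ 0.743 , -0.5036, -0.0895]), array([ 1.000e-04,  1.000e-04, -8.487e-01]))
```

move_arm(
  increments=[
    [[0.743, -0.504, -0.09], [0, 0, -0.849]],
    [[0.743, -0.504, -0.09], [0, 0, -0.849]],
    [[0.743, -0.504, -0.09], [0, 0, -0.849]],
    [[0.743, -0.504, -0.09], [0, 0, -0.849]],
    [[0.743, -0.504, -0.09], [0, 0, -0.849]],
    [[0.743, -0.504, -0.09], [0, 0, -0.849]],
    [[0.743, -0.504, -0.09], [0, 0, -0.849]],
    [[0.743, -0.504, -0.09], [0, 0, -0.849]],
  ],
)

```text
time_s: 1.35
ee_pos: [0.419, -0.2378, 0.2357]
ee_rot: [0.001, 0.73, 0.683, 0.0]
ft_force: [0.1, -0.8, 0.2]
opening: 0.0937
gripper_force: 0.0
```

move_arm(
  increments=[
    [[0.08, 0.062, 0], [0, 0, -0.045]],
    [[0.08, 0.062, 0], [0, 0, -0.045]],
    [[0.08, 0.062, 0], [0, 0, -0.045]],
    [[0.08, 0.062, 0], [0, 0, -0.045]],
  ],
)

```text
time_s: 1.75
ee_pos: [0.4512, -0.2025, 0.235]
ee_rot: [-0.0, 0.709, 0.705, -0.0]
ft_force: [-0.8, -0.1, -0.4]
opening: 0.0942
gripper_force: 0.0
```

Run:
```python
from h import *
s=r.sense();print(s['ee_pos'],rot(s).as_matrix().round(3))
c=r.calibration("wrist");im=r.get_image("wrist");np.save("c1.npy",c,allow_pickle=True)
cv2.imwrite("pics/w1.png",im[:,:,::-1])
for n,X in(("blue",[.436,-.234,.02]),("orange",[.562,-.255,.02]),("tip",[.562,-.255,.068])):print(n,proj(c,X))
```

```text
[ 0.45123095 -0.2025391   0.23504977] [[ 0.006  1.    -0.001]
 [ 1.    -0.006 -0.001]
 [-0.001 -0.001 -1.   ]]
blue [266.87343414 205.14252237]
orange [352.63853937 218.27643356]
tip [361.80601242 229.752384  ]
```

View pics/w1.png

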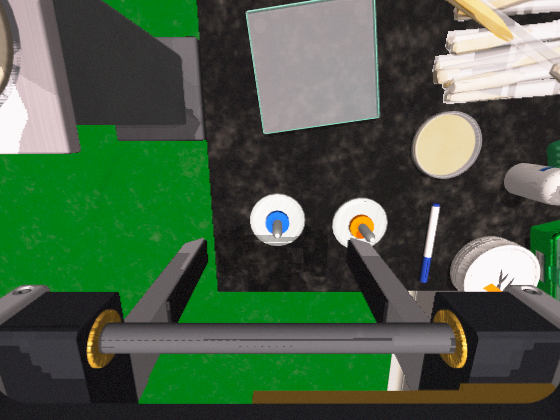

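The wrist picture shows the plate with corners at (247,12), (374,0), (379,118) and (264,133). The blue seat is at (277,222) and the orange seat at (361,226), with the posts leaning down and right from perspective.

```bash
cat >> h.py <<'E'
from scipy.optimize import least_squares
def seatfit(c,im,kind,z=.02,rad=.018):
    h=cv2.cvtColor(im,cv2.COLOR_RGB2HSV).astype(int);H,S,V=h[...,0],h[...,1],h[...,2]
    m=((H>100)&(H<130) if kind=="blue" else (H>8)&(H<22))&(S>150)&(V>90)
    n,L,st,ce=cv2.connectedComponentsWithStats(m.astype(np.uint8))
    best=[i for i in range(1,n) if st[i,4]>60]
    out=[]
    for i in best:
        cs,_=cv2.findContours((L==i).astype(np.uint8),cv2.RETR_EXTERNAL,cv2.CHAIN_APPROX_NONE)
        P=np.array([pix(c,u,v,z)[:2] for u,v in cs[0][:,0]])
        f=least_squares(lambda p:np.hypot(*(P-p).T)-rad,P.mean(0),loss='soft_l1',f_scale=.0005)
        out.append((f.x.round(4),st[i,4],round(f.cost*1e6,2),ce[i].round()))
    return out
E
python3 - <<'E'
from h import *
c=np.load("c1.npy",allow_pickle=True).item();im=cv2.imread("pics/w1.png")[:,:,::-1].copy()
for k in("blue","orange"):print(k,seatfit(c,im,k))
g=im[:,:,:].astype(int)
w=(g.min(2)>150)
n,L,st,ce=cv2.connectedComponentsWithStats(w.astype(np.uint8))
for i in range(1,n):
    if 800<st[i,4]<4000: 
        cs,_=cv2.findContours((L==i).astype(np.uint8),0,cv2.CHAIN_APPROX_NONE)
        P=np.array([pix(c,u,v,.01)[:2] for u,v in cs[0][:,0]])
        f=least_squares(lambda p:np.hypot(*(P-p).T)-.042,P.mean(0),loss='soft_l1',f_scale=.0005);print("foot",ce[i],f.x.round(4),f.cost*1e6)
for p in((247,12),(374,0),(379,118),(264,133)):print(pix(c,*p,.015).round(4))
# posts tips
for p in((275,236),(373,242)):print('tip',pix(c,*p,.068).round(4))
print(inc([.47,.267,.22],np.pi/2))
E
```

```text
blue [(array([ 0.4506, -0.2608]), np.int32(299), np.float64(140.09), array([277., 220.])), (array([ 0.6685, -0.339 ]), np.int32(179), np.float64(118.47), array([425., 269.]))]
orange [(array([ 0.5754, -0.2675]), np.int32(326), np.float64(125.15), array([360., 225.])), (array([ 0.7974, -0.3609]), np.int32(88), np.float64(48.14), array([492., 288.])), (array([ 0.1465, -0.4775]), np.int32(456), np.float64(2207.63), array([ 97., 341.])), (array([ 0.7448, -0.4696]), np.int32(643), np.float64(1935.28), array([454., 338.])), (array([ 0.6786, -0.5928]), np.int32(4057), np.float64(37684.02), array([414., 395.]))]
foot [446.61500615 144.47416974] [ 0.6904 -0.1503] 198.71847188320638
foot [276.82464183 218.47507163] [ 0.4506 -0.26  ] 104.4182829387735
foot [358.92323097 219.64886515] [ 0.5758 -0.2667] 249.24286059067273
foot [500.23610181 265.66008038] [ 0.7939 -0.3355] 1765.016871376119
[0.4155 0.012  0.015 ]
[0.5709 0.0236 0.015 ]
[ 0.5896 -0.1141  0.015 ]
[ 0.4336 -0.1326  0.015 ]
tip [ 0.4479 -0.263   0.068 ]
tip [ 0.5782 -0.2725  0.068 ]
(array([0.9401, 0.0309, 0.0296]), array([-0.0004,  0.0003, -0.005 ]))
```

move_arm(
  increments=[
    [[0.94, 0.03, 0.03], [0, 0, -0.005]],
    [[0.94, 0.03, 0.03], [0, 0, -0.005]],
    [[0.94, 0.03, 0.03], [0, 0, -0.005]],
    [[0.94, 0.03, 0.03], [0, 0, -0.005]],
    [[0.94, 0.03, 0.03], [0, 0, -0.005]],
    [[0.94, 0.03, 0.03], [0, 0, -0.005]],
    [[0.94, 0.03, 0.03], [0, 0, -0.005]],
    [[0.94, 0.03, 0.03], [0, 0, -0.005]],
  ],
)

```text
time_s: 2.6
ee_pos: [0.4671, 0.1977, 0.2225]
ee_rot: [0.0, 0.708, 0.707, 0.0]
ft_force: [0.6, -1.1, 0.5]
opening: 0.094
gripper_force: 0.0
```

move_arm(
  increments=[
    [[0.12, 0, 0], [0, 0, 0]],
    [[0.12, 0, 0], [0, 0, 0]],
    [[0.12, 0, 0], [0, 0, 0]],
  ],
)

```text
time_s: 2.9
ee_pos: [0.467, 0.2575, 0.222]
ee_rot: [0.0, 0.706, 0.708, -0.0]
ft_force: [0.4, -0.8, -0.3]
opening: 0.0942
gripper_force: 0.0
```

Run:
```python
from h import *
s=r.sense();print(s['ee_pos'],s['ft_force'],rot(s).as_matrix().round(3))
c=r.calibration("wrist");im=r.get_image("wrist");np.save("c2.npy",c,allow_pickle=True)
cv2.imwrite("pics/w2.png",im[:,:,::-1])
```

```text
[0.46700674 0.25747064 0.22200557] [ 0.43098767 -0.79051699 -0.30484367] [[-0.003  1.    -0.   ]
 [ 1.     0.003 -0.001]
 [-0.001 -0.    -1.   ]]
```

View pics/w2.png

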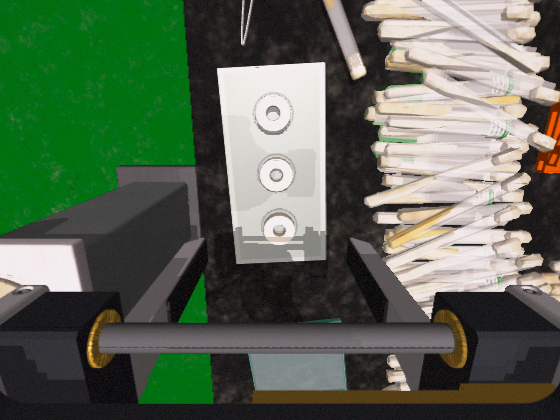

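The three rings are at about (273,114), (276,174) and (279,228), on the mat between rows 63 and 263.

Run:
```python
from h import *
c=np.load("c2.npy",allow_pickle=True).item();im=cv2.imread("pics/w2.png")
g=im.min(2)
w=(g>225).astype(np.uint8)
w[:, :220]=0;w[:,330:]=0
n,L,st,ce=cv2.connectedComponentsWithStats(w)
for i in range(1,n):
    if st[i,4]>150:
        cs,_=cv2.findContours((L==i).astype(np.uint8),0,cv2.CHAIN_APPROX_NONE)
        P=np.array([pix(c,u,v,.023)[:2] for u,v in cs[0][:,0]])
        f=least_squares(lambda p:np.hypot(*(P-p[:2]).T)-p[2],[*P.mean(0),.02],loss='soft_l1',f_scale=.0005);print(st[i],ce[i],f.x.round(4),f.cost*1e6)
u=[(274,113.5),(277,174),(280,228.5)]
for p in u:print(pix(c,*p,.023).round(4))
gg=cv2.cvtColor(im,cv2.COLOR_BGR2GRAY)
print(cv2.HoughCircles(gg[80:260,230:330],cv2.HOUGH_GRADIENT,1,30,param1=100,param2=15,minRadius=12,maxRadius=24))
```

```text
[ 220   62  105  153 5188] [277.47147263  95.69005397] [0.4578 0.2966 0.078 ] 6270.005494354342
[256  94  36  37 849] [272.66902238 112.47467609] [0.461  0.3531 0.0214] 10.011571667682148
[260 159  33  32 635] [275.77480315 174.60314961] [0.4651 0.2731 0.0212] 5.6167199144326405
[264 216  31  21 396] [278.76767677 226.1540404 ] [0.4701 0.1977 0.0171] 182.87177327588833
[0.4628 0.352  0.023 ]
[0.4667 0.2742 0.023 ]
[0.4712 0.1957 0.023 ]
[[[ 42.5  32.5  17.9]
  [ 49.5 149.5  14.5]
  [ 47.5  92.5  18.3]]]
```

Run:
```python
from h import *
print(inc([.469,.194,.10],np.pi/2))
```

```text
(array([-0.124 ,  0.004 ,  0.2444]), array([-0.0003,  0.0011,  0.0008]))
```

move_arm(
  increments=[
    [[-0.124, 0.004, 0.244], [0, 0, 0.001]],
    [[-0.124, 0.004, 0.244], [0, 0, 0.001]],
    [[-0.124, 0.004, 0.244], [0, 0, 0.001]],
    [[-0.124, 0.004, 0.244], [0, 0, 0.001]],
    [[-0.124, 0.004, 0.244], [0, 0, 0.001]],
  ],
)

```text
time_s: 3.45
ee_pos: [0.4695, 0.1941, 0.1011]
ee_rot: [0.0, 0.708, 0.706, 0.0]
ft_force: [0.2, 0.4, -0.1]
opening: 0.0936
gripper_force: 0.0
```

Run:
```python
from h import *
s=r.sense();print(s['ee_pos'],s['ft_force'],rot(s).as_matrix().round(3))
c=r.calibration("wrist");im=r.get_image("wrist");np.save("c3.npy",c,allow_pickle=True)
cv2.imwrite("pics/w3.png",im[:,:,::-1])
print(proj(c,[.469,.194,.023]))
```

```text
[0.4695344  0.19408645 0.10111107] [ 0.15279847  0.42545071 -0.08820917] [[ 0.003  1.     0.   ]
 [ 1.    -0.003  0.   ]
 [ 0.     0.    -1.   ]]
[276.69697059 212.16240553]
```

View pics/w3.png

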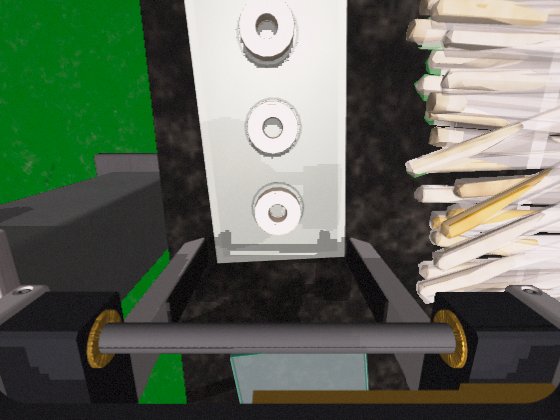

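The near ring's bore is at (278,211), within 1.5 px of the prediction, so I'm descending to grip it.

move_arm(
  increments=[
    [[0, 0.002, 0.08], [0, 0, 0]],
    [[0, 0.002, 0.13], [0, 0, 0]],
    [[0, 0.002, 0.156], [0, 0, 0]],
    [[0, 0.002, 0.156], [0, 0, 0]],
    [[0, 0.002, 0.156], [0, 0, 0]],
  ],
)

```text
time_s: 4.0
ee_pos: [0.4717, 0.1965, 0.0242]
ee_rot: [0.001, 0.707, 0.707, 0.002]
ft_force: [-0.7, 0.3, 0.0]
opening: 0.0942
gripper_force: 0.0
```

move_arm(
  increments=[
    [[0, 0, 0], [0, 0, 0]],
    [[0, 0, 0], [0, 0, 0]],
    [[0, 0, 0], [0, 0, 0]],
    [[0, 0, 0], [0, 0, 0]],
    [[0, 0, 0], [0, 0, 0]],
    [[0, 0, 0], [0, 0, 0]],
  ],
  claw=1,
)

```text
time_s: 4.6
ee_pos: [0.4698, 0.1956, 0.0224]
ee_rot: [0.0, 0.707, 0.707, -0.0]
ft_force: [-0.3, 0.7, 0.1]
opening: 0.0493
gripper_force: 0.0
```

move_arm(
  increments=[
    [[0, 0, 0], [0, 0, 0]],
    [[0, 0, 0], [0, 0, 0]],
    [[0, 0, 0], [0, 0, 0]],
  ],
)

```text
time_s: 4.9
ee_pos: [0.4698, 0.1956, 0.0223]
ee_rot: [0.0, 0.707, 0.707, -0.0]
ft_force: [1.1, 0.6, -0.4]
opening: 0.0256
gripper_force: 0.0
```

Run:
```python
from h import *
s=r.sense();print(s['ee_pos'],s['ft_force'],s['moment'],s['opening'],s['gripper_force'])
print(inc([s['ee_pos'][0],s['ee_pos'][1],.10]),inc([.50,-.02,.065],np.pi/2))
```

```text
[0.46981928 0.19561533 0.02233422] [ 1.1128328   0.58656274 -0.44450548] [-0.04952066 -0.06467675  0.03784526] 0.025582529261162546 0.0
(array([-0.    , -0.    , -0.1553]), None) (array([-0.4313,  0.0602, -0.0853]), array([-0.0001,  0.0001,  0.0003]))
```

The fingers closed past 46 mm without any force, so I need to look.

Run:
```python
from h import *
c=r.calibration("wrist");im=r.get_image("wrist");a=im
cv2.imwrite("pics/w4.png",a[:,:,::-1])
sc=r.get_image("scene");cv2.imwrite("pics/w4b.png",cv2.resize(sc[180:320,180:340],None,fx=4,fy=4)[:,:,::-1])
s=r.sense();print(s['opening'],s['gripper_force'],s['time_s'])
```

```text
0.01750587101007696 0.0 5.0
```

View pics/w4.png

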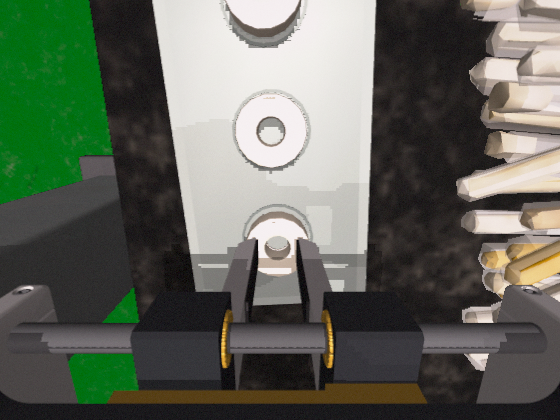

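View pics/w4b.png

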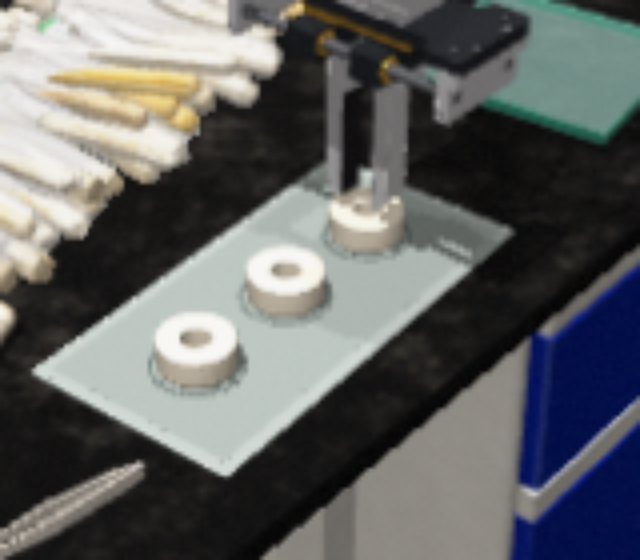

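The wrist view shows the ring's bore at (277,245), with the fingers drawn over its lower half and ending at row 240. The scene crop shows the fingertips overlapping the ring's top without gripping it. I'm checking the geometry.

Run:
```python
from h import *
s=r.sense();c=r.calibration("wrist");S=r.calibration("scene")
print(s['ee_pos'],s['opening'])
for p in((277,245),):print("bore",[pix(c,*p,z).round(4) for z in(.023,.03,.013)])
R=rot(s)
for z in(.017,-.002,-.02):
  for y in(-s['opening']/2,s['opening']/2):
    X=s['ee_pos']+R.apply([0,y,z]);print(z,y,X.round(3),proj(c,X).round(0),((proj(S,X)-[180,180])*4).round(0))
for X in([.47,.196,.023],[.47,.196,.003],[.465,.273,.023]):print(X,((proj(S,X)-[180,180])*4).round(0))
# triangulate bore of rings: wrist + scene
for w,sc in(((271,131),(287,270)),((277,245),(366,207))):print(tri([(c,*w),(S,sc[0]/4+180,sc[1]/4+180)]).round(4))
```

```text
[0.46980285 0.19563532 0.02233431] 0.01750587101007696
bore [array([0.4695, 0.1954, 0.023 ]), array([0.4695, 0.1984, 0.03  ]), array([0.4695, 0.191 , 0.013 ])]
0.017 -0.00875293550503848 [0.461 0.196 0.005] [266. 235.] [373. 237.]
0.017 0.00875293550503848 [0.479 0.196 0.005] [289. 235.] [351. 226.]
-0.002 -0.00875293550503848 [0.461 0.196 0.024] [265. 245.] [374. 211.]
-0.002 0.00875293550503848 [0.479 0.196 0.024] [290. 245.] [352. 201.]
-0.02 -0.00875293550503848 [0.461 0.196 0.042] [264. 257.] [375. 186.]
-0.02 0.00875293550503848 [0.479 0.196 0.042] [291. 257.] [352. 176.]
[0.47, 0.196, 0.023] [362. 208.]
[0.47, 0.196, 0.003] [362. 235.]
[0.465, 0.273, 0.023] [285. 268.]
[0.465  0.2727 0.0213]
[0.4691 0.1947 0.023 ]
```

move_arm(
  increments=[
    [[0, 0, 0], [0, 0, 0]],
    [[0, 0, 0], [0, 0, 0]],
    [[0, 0, 0], [0, 0, 0]],
    [[0, 0, 0], [0, 0, 0]],
    [[0, 0, 0], [0, 0, 0]],
    [[0, 0, 0], [0, 0, 0]],
    [[0, 0, 0], [0, 0, 0]],
  ],
  claw=0.3,
)

```text
time_s: 5.7
ee_pos: [0.4698, 0.1957, 0.0224]
ee_rot: [0.0, 0.707, 0.707, -0.0]
ft_force: [0.5, -0.0, -0.7]
opening: 0.0654
gripper_force: 0.0
```

Run:
```python
from h import *
sc=r.get_image("scene");cv2.imwrite("pics/s5.png",cv2.resize(sc[190:280,220:320],None,fx=6,fy=6)[:,:,::-1])
s=r.sense();print(s['opening'],s['ee_pos'],s['gripper_force'],s['time_s'])
S=r.calibration("scene");f=lambda X:((proj(S,X)-[220,190])*6).round(0)
for z in(.003,.005,.015,.023,.03,.04):print(z,*[f([.4698+d,.1956,z]) for d in(-s['opening']/2-.012,-s['opening']/2,s['opening']/2,s['opening']/2+.012)])
```

```text
0.06556287033742154 [0.46981034 0.19565022 0.02236768] 0.0 5.75
0.003 [391. 334.] [367. 323.] [242. 262.] [220. 252.]
0.005 [391. 330.] [367. 319.] [242. 258.] [220. 248.]
0.015 [392. 310.] [368. 298.] [242. 238.] [220. 228.]
0.023 [393. 293.] [369. 282.] [242. 222.] [220. 211.]
0.03 [393. 279.] [369. 267.] [242. 208.] [220. 197.]
0.04 [394. 258.] [370. 246.] [243. 187.] [220. 177.]
```

View pics/s5.png

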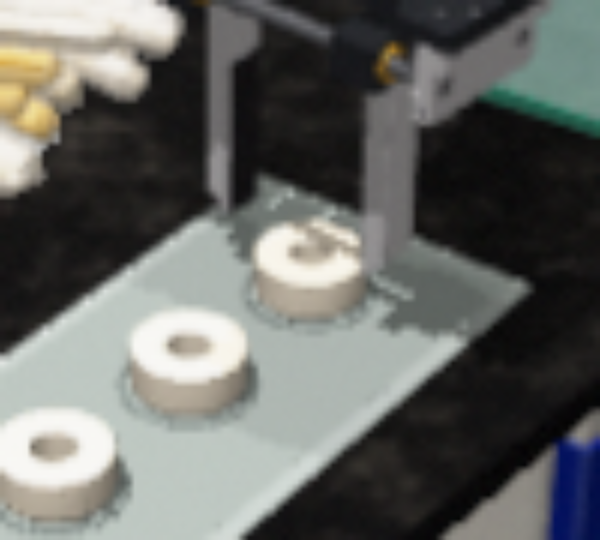

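The right fingertip ends near (380,272) in the crop. That puts the real tips at about z = 30 mm, roughly 25 mm shorter than described. I'll descend about 20 mm more, in stages, watching the force.

move_arm(
  increments=[
    [[0, 0, 0.01], [0, 0, 0]],
    [[0, 0, 0.02], [0, 0, 0]],
    [[0, 0, 0.024], [0, 0, 0]],
    [[0, 0, 0.024], [0, 0, 0]],
  ],
)

```text
time_s: 6.15
ee_pos: [0.4693, 0.1955, 0.0097]
ee_rot: [-0.0, 0.707, 0.707, -0.001]
ft_force: [0.1, 0.7, -0.1]
opening: 0.0654
gripper_force: 0.0
```

move_arm(
  increments=[
    [[0, 0, 0.004], [0, 0, 0]],
    [[0, 0, 0.008], [0, 0, 0]],
    [[0, 0, 0.012], [0, 0, 0]],
    [[0, 0, 0.012], [0, 0, 0]],
  ],
)

```text
time_s: 6.55
ee_pos: [0.4696, 0.1956, 0.0041]
ee_rot: [-0.0, 0.707, 0.707, -0.0]
ft_force: [0.2, -0.1, 0.5]
opening: 0.0656
gripper_force: 0.0
```

Run:
```python
from h import *
sc=r.get_image("scene");cv2.imwrite("pics/s6.png",cv2.resize(sc[190:280,220:320],None,fx=6,fy=6)[:,:,::-1])
w=r.get_image("wrist");cv2.imwrite("pics/w6.png",w[:,:,::-1])
s=r.sense();print(s['opening'],s['ee_pos'],s['ft_force'],s['time_s'])
```

```text
0.06576221592276997 [0.46978995 0.19563542 0.00434111] [-0.06531568  0.68357872 -0.73812386] 6.65
```

View pics/s6.png

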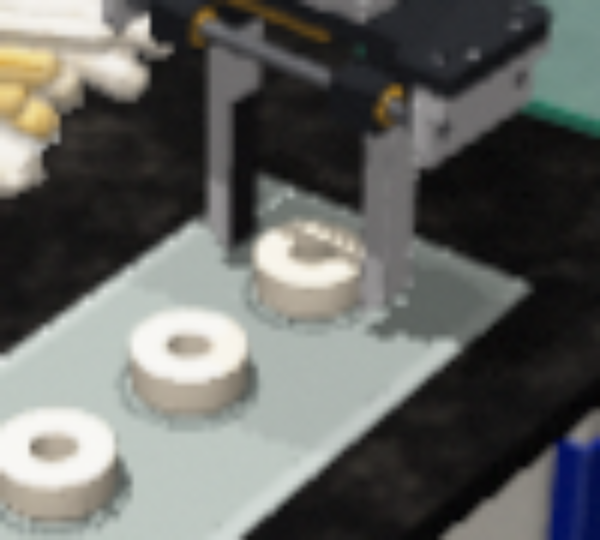

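The tips now sit at about z = 11 mm, beside the ring, with no contact. I'll go 3 mm lower and close.

move_arm(
  increments=[
    [[0, 0, 0.006], [0, 0, 0]],
    [[0, 0, 0.006], [0, 0, 0]],
    [[0, 0, 0.006], [0, 0, 0]],
    [[0, 0, 0.006], [0, 0, 0]],
    [[0, 0, 0.006], [0, 0, 0]],
    [[0, 0, 0.006], [0, 0, 0]],
  ],
  claw=1,
)

```text
time_s: 7.25
ee_pos: [0.4698, 0.1956, 0.0013]
ee_rot: [0.0, 0.707, 0.707, -0.0]
ft_force: [-0.8, 0.2, -1.0]
opening: 0.045
gripper_force: 31.9
```

Run:
```python
from h import *
s=r.sense();print(s['opening'],s['gripper_force'],s['ee_pos'],s['ft_force'],s['time_s'])
print(inc([.505,-.01,.08],np.pi/2))
```

```text
0.044973417107323596 31.873806500807405 [0.46976562 0.19560938 0.00134329] [-0.8299139  0.1508037 -0.9622677] 7.25
(array([-0.4113,  0.0703, -0.1573]), array([-0.0001,  0.0001,  0.0003]))
```

move_arm(
  increments=[
    [[0, 0, -0.08], [0, 0, 0]],
    [[0, 0, -0.157], [0, 0, 0]],
    [[-0.1, 0.02, -0.157], [0, 0, 0]],
    [[-0.2, 0.04, -0.157], [0, 0, 0]],
    [[-0.3, 0.06, -0.157], [0, 0, 0]],
    [[-0.38, 0.07, -0.157], [0, 0, 0]],
    [[-0.42, 0.07, -0.157], [0, 0, 0]],
    [[-0.42, 0.07, -0.157], [0, 0, 0]],
  ],
)

```text
time_s: 8.05
ee_pos: [0.5052, -0.017, 0.0799]
ee_rot: [0.0, 0.708, 0.706, -0.0]
ft_force: [-0.2, -0.1, 0.3]
opening: 0.0447
gripper_force: 31.9
```

move_arm(
  increments=[
    [[0, 0, 0.08], [0, 0, 0]],
    [[0, 0, 0.11], [0, 0, 0]],
    [[0, 0, 0.12], [0, 0, 0]],
    [[0, 0, 0.12], [0, 0, 0]],
    [[0, 0, 0.12], [0, 0, 0]],
  ],
)

```text
time_s: 8.55
ee_pos: [0.5057, -0.0138, 0.0207]
ee_rot: [0.001, 0.707, 0.708, 0.001]
ft_force: [1.1, -1.0, -0.3]
opening: 0.0449
gripper_force: 31.9
```

```bash
cat > st.py <<'E'
from h import *
A=[]
for _ in range(4):
    r.get_image("scene"); s=r.sense();A.append(np.r_[s['ft_force'],s['moment']])
A=np.array(A);print("F",A.mean(0).round(2),A.std(0)[:3].round(2),"pos",s['ee_pos'].round(4),"op",s['opening'].__round__(4),"grip",s['gripper_force'],"t",s['time_s'])
E
python3 st.py
```

```text
F [ 0.21  0.73 -0.36 -0.04 -0.07 -0.  ] [0.34 0.25 0.68] pos [ 0.5057 -0.0142  0.0208] op 0.0448 grip 31.87394910492003 t 8.75
```

move_arm(
  increments=[
    [[0, 0, 0.006], [0, 0, 0]],
    [[0, 0, 0.012], [0, 0, 0]],
    [[0, 0, 0.014], [0, 0, 0]],
    [[0, 0, 0.014], [0, 0, 0]],
  ],
)

```text
time_s: 9.15
ee_pos: [0.5049, -0.0144, 0.0132]
ee_rot: [-0.0, 0.707, 0.707, -0.0]
ft_force: [-1.7, 0.8, 4.3]
opening: 0.0446
gripper_force: 31.9
```

```bash
python3 st.py
```

```text
F [-1.52  0.69  5.22  0.02  0.24 -0.01] [0.16 0.22 0.32] pos [ 0.5049 -0.0143  0.0132] op 0.0445 grip 31.882000942714512 t 9.35
```

move_arm(
  increments=[
    [[-0.01, 0, 0], [0, 0, 0]],
    [[-0.02, 0, 0], [0, 0, 0]],
    [[-0.03, 0, 0], [0, 0, 0]],
    [[-0.04, 0, 0], [0, 0, 0]],
  ],
)

```text
time_s: 9.75
ee_pos: [0.5056, -0.0342, 0.0132]
ee_rot: [0.0, 0.707, 0.707, 0.001]
ft_force: [0.4, 4.0, 5.1]
opening: 0.0451
gripper_force: 31.9
```

```bash
python3 st.py
```

```text
F [-0.25  2.23  5.04  0.28 -0.01 -0.02] [0.41 0.69 0.39] pos [ 0.5056 -0.0349  0.0133] op 0.0448 grip 31.876094844192266 t 9.95
```

move_arm(
  increments=[
    [[-0.01, 0, 0], [0, 0, 0]],
    [[-0.02, 0, 0], [0, 0, 0]],
    [[-0.03, 0, 0], [0, 0, 0]],
    [[-0.04, 0, 0], [0, 0, 0]],
  ],
)

```text
time_s: 10.35
ee_pos: [0.5056, -0.0542, 0.0132]
ee_rot: [0.0, 0.707, 0.707, 0.001]
ft_force: [0.3, 3.4, 4.9]
opening: 0.0447
gripper_force: 31.9
```

```bash
python3 st.py
```

```text
F [-0.17  1.81  5.51  0.26  0.01 -0.01] [0.41 0.58 0.71] pos [ 0.5056 -0.0549  0.0132] op 0.0448 grip 31.874562366865575 t 10.55
```

move_arm(
  increments=[
    [[0.01, 0, 0], [0, 0, 0]],
    [[0.02, 0, 0], [0, 0, 0]],
    [[0.03, 0, 0], [0, 0, 0]],
    [[0.04, 0, 0], [0, 0, 0]],
  ],
)

```text
time_s: 10.95
ee_pos: [0.5057, -0.0348, 0.0132]
ee_rot: [0.001, 0.707, 0.708, -0.0]
ft_force: [0.5, -3.4, 6.1]
opening: 0.0447
gripper_force: 31.8
```

```bash
python3 st.py
```

```text
F [ 0.57 -1.49  4.89 -0.39 -0.11  0.02] [0.63 0.52 0.29] pos [ 0.5056 -0.034   0.0132] op 0.045 grip 31.867053634487092 t 11.15
```

Drag is about 3.5 N for a normal force of about 5.3 N, so ring 1 (near) is ground and goes on orange.

Run:
```python
from h import *
print(inc([.5756,-.267,.10],np.pi/2))
```

```text
(array([-0.4662,  0.1397, -0.1732]), array([0.001 , 0.0002, 0.0007]))
```

move_arm(
  increments=[
    [[0, 0, -0.09], [0, 0, 0]],
    [[0, 0, -0.17], [0, 0, 0]],
    [[-0.1, 0.03, -0.174], [0, 0, 0]],
    [[-0.2, 0.06, -0.174], [0, 0, 0]],
    [[-0.3, 0.09, -0.174], [0, 0, 0]],
    [[-0.4, 0.12, -0.174], [0, 0, 0]],
    [[-0.466, 0.14, -0.174], [0, 0, 0]],
    [[-0.466, 0.14, -0.174], [0, 0, 0]],
  ],
)

```text
time_s: 11.95
ee_pos: [0.5764, -0.2721, 0.0982]
ee_rot: [0.001, 0.708, 0.706, -0.0]
ft_force: [0.0, 0.7, -0.5]
opening: 0.0444
gripper_force: 31.9
```

Run:
```python
from h import *
for _ in range(2):
    s=r.sense();c=r.calibration("wrist");im=r.get_image("wrist")
print(s['ee_pos'],rot(s).as_matrix().round(4).tolist(),s['ft_force'])
cv2.imwrite("pics/w7.png",im[:,:,::-1]);np.save("c7.npy",c,allow_pickle=True)
sc=r.get_image("scene");cv2.imwrite("pics/s7.png",sc[:,:,::-1])
a=cv2.resize(im[130:330,190:390],(400,400));b=cv2.resize(sc[110:210,290:390],(400,400))
cv2.imwrite("pics/m7.png",np.hstack([a,b])[:,:,::-1])
print(inc([.5756,-.267,.10],np.pi/2))
```

```text
[ 0.57494549 -0.26861502  0.09801844] [[0.0027, 1.0, -0.0018], [1.0, -0.0027, 0.002], [0.002, -0.0018, -1.0]] [-0.03590635  0.7169947  -1.32474511]
(array([-0.0027,  0.0033, -0.0031]), array([-0.0019, -0.0021,  0.0001]))
```

View pics/m7.png

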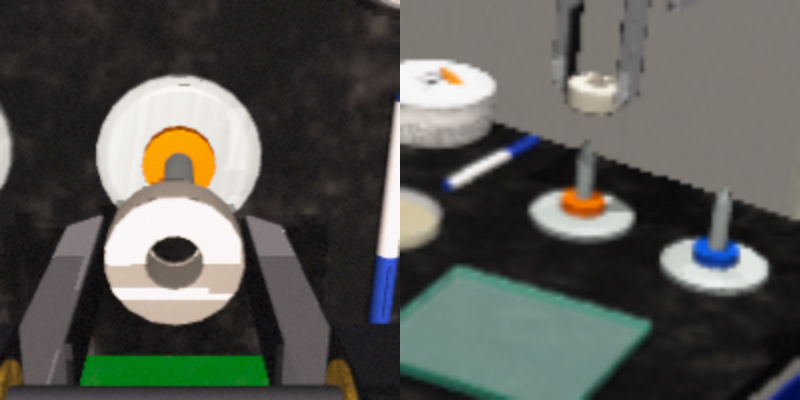

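The wrist crop shows the held ring's bore at full-image (277,261). The orange seat is at (279,212) with the post straight ahead, and the ring hangs level above it in the scene view.

```bash
cat >> h.py <<'E'
def foot(c,im,guess,z=.010,rad=.042,thr=130):
    u0,v0=proj(c,[*guess,z]); w=(im.min(2)>thr).astype(np.uint8)
    w=cv2.morphologyEx(w,cv2.MORPH_OPEN,np.ones((3,3),np.uint8))
    P=[]
    for a in np.linspace(0,2*np.pi,240):  # outward ray in world: last white sample
        q=np.linspace(.030,.052,89); hit=None
        px=[proj(c,[guess[0]+k*np.cos(a),guess[1]+k*np.sin(a),z]) for k in q]
        val=np.array([w[int(round(v)),int(round(u))] if 0<=int(round(v))<420 and 0<=int(round(u))<560 else 0 for u,v in px])
        if val[0] and not val[-1]:
            k=q[np.argmin(val)]; P.append([guess[0]+k*np.cos(a),guess[1]+k*np.sin(a)])
    P=np.array(P)
    f=least_squares(lambda p:np.hypot(*(P-p).T)-rad,guess,loss='soft_l1',f_scale=.0005)
    return f.x.round(4),len(P),np.median(abs(f.fun)).round(5)
E
python3 - <<'E'
from h import *
c=np.load("c7.npy",allow_pickle=True).item();im=cv2.imread("pics/w7.png")[:,:,::-1].copy()
print(foot(c,im,[.5756,-.267]))
print(seatfit(c,im,"orange")[0])
print("bore top",pix(c,277.5,261,.1197).round(4))
# ring top outline: left 104 right 244 (crop) top 196 bottom 324
print("ring",pix(c,190+174/2,130+260/2,.1197).round(4))
S=r.calibration("scene");s7=cv2.imread("pics/s7.png")[:,:,::-1].copy()
print("scene",foot(S,s7,[.5756,-.267]),foot(S,s7,[.4506,-.2605]))
E
```

```text
(array([ 0.5762, -0.2685]), 198, np.float64(0.00058))
(array([ 0.5763, -0.2678]), np.int32(671), np.float64(207.72), array([279., 207.]))
bore top [ 0.575  -0.2708  0.1197]
ring [ 0.5746 -0.2701  0.1197]
scene (array([ 0.5732, -0.2605]), 176, np.float64(0.00114)) (array([ 0.4478, -0.2548]), 180, np.float64(0.00114))
```

move_arm(
  increments=[
    [[0.003, 0.0025, 0], [0, 0, 0]],
    [[0.003, 0.0025, 0.03], [0, 0, 0]],
    [[0.003, 0.0025, 0.06], [0, 0, 0]],
    [[0.003, 0.0025, 0.08], [0, 0, 0]],
    [[0.003, 0.0025, 0.09], [0, 0, 0]],
    [[0.003, 0.0025, 0.09], [0, 0, 0]],
  ],
)

```text
time_s: 12.7
ee_pos: [0.576, -0.2648, 0.0544]
ee_rot: [-0.001, 0.707, 0.708, -0.0]
ft_force: [0.0, 0.2, -0.3]
opening: 0.0446
gripper_force: 31.9
```

```bash
python3 st.py
```

```text
F [-0.14 -0.49 -0.75 -0.04 -0.08 -0.01] [0.13 0.45 0.42] pos [ 0.5767 -0.2659  0.0556] op 0.045 grip 31.87402022536844 t 12.9
```

move_arm(
  increments=[
    [[0, 0, 0.015], [0, 0, 0]],
    [[0, 0, 0.03], [0, 0, 0]],
    [[0, 0, 0.045], [0, 0, 0]],
    [[0, 0, 0.055], [0, 0, 0]],
    [[0, 0, 0.066], [0, 0, 0]],
    [[0, 0, 0.066], [0, 0, 0]],
  ],
)

```text
time_s: 13.5
ee_pos: [0.5757, -0.2655, 0.0208]
ee_rot: [-0.001, 0.707, 0.707, -0.0]
ft_force: [-0.2, 0.0, -0.6]
opening: 0.0445
gripper_force: 31.9
```

```bash
python3 st.py
```

```text
F [-0.11  0.13 -1.06 -0.01 -0.09 -0.01] [0.42 0.5  0.38] pos [ 0.5766 -0.2659  0.0222] op 0.0447 grip 31.874052886851132 t 13.7
```

move_arm(
  increments=[
    [[0, 0, 0.003], [0, 0, 0]],
    [[0, 0, 0.006], [0, 0, 0]],
    [[0, 0, 0.008], [0, 0, 0]],
    [[0, 0, 0.008], [0, 0, 0]],
  ],
)

```text
time_s: 14.1
ee_pos: [0.5763, -0.2658, 0.0183]
ee_rot: [0.0, 0.707, 0.707, -0.0]
ft_force: [-0.6, 0.2, 1.2]
opening: 0.0448
gripper_force: 31.9
```

```bash
python3 st.py
```

```text
F [-1.04  0.44  2.67  0.07  0.11 -0.01] [0.43 0.57 0.23] pos [ 0.5764 -0.2658  0.0183] op 0.0448 grip 31.885665943846107 t 14.3
```

Seated at exactly the expected height with light contact, so I'm releasing and rising.

move_arm(
  increments=[
    [[0, 0, 0], [0, 0, 0]],
    [[0, 0, 0], [0, 0, 0]],
    [[0, 0, 0], [0, 0, 0]],
    [[0, 0, 0], [0, 0, 0]],
  ],
  claw=0.3,
)

```text
time_s: 14.7
ee_pos: [0.5763, -0.2658, 0.0177]
ee_rot: [-0.0, 0.707, 0.707, -0.0]
ft_force: [0.4, 0.9, -0.6]
opening: 0.0656
gripper_force: 0.0
```

move_arm(
  increments=[
    [[0, 0, -0.06], [0, 0, 0]],
    [[0, 0, -0.13], [0, 0, 0]],
    [[0, 0, -0.19], [0, 0, 0]],
    [[0.1, -0.02, -0.19], [0, 0, 0]],
    [[0.2, -0.04, -0.19], [0, 0, 0]],
    [[0.3, -0.06, -0.19], [0, 0, 0]],
    [[0.4, -0.08, -0.19], [0, 0, 0]],
    [[0.5, -0.1, -0.19], [0, 0, 0]],
  ],
)

```text
time_s: 15.5
ee_pos: [0.5265, -0.019, 0.113]
ee_rot: [0.0, 0.707, 0.707, 0.0]
ft_force: [1.6, -0.6, 0.5]
opening: 0.0657
gripper_force: 0.0
```

Run:
```python
from h import *
s=r.sense();print(s['ee_pos'],s['opening'],inc([.465,.2725,.07],np.pi/2))
sc=r.get_image("scene");cv2.imwrite("pics/s8.png",sc[:,:,::-1])
c=r.calibration("scene");print(proj(c,[.576,-.268,.04]))
```

```text
[ 0.52654911 -0.0189619   0.11300243] 0.06569285310023834 (array([ 0.5829, -0.1233,  0.0859]), array([ 0.0004, -0.    , -0.0001]))
[336.1193099  153.42463097]
```

move_arm(
  increments=[
    [[0.1, -0.02, 0], [0, 0, 0]],
    [[0.2, -0.04, 0], [0, 0, 0]],
    [[0.3, -0.06, 0], [0, 0, 0]],
    [[0.4, -0.08, 0], [0, 0, 0]],
    [[0.5, -0.1, 0.04], [0, 0, 0]],
    [[0.583, -0.123, 0.086], [0, 0, 0]],
    [[0.583, -0.123, 0.086], [0, 0, 0]],
    [[0.583, -0.123, 0.086], [0, 0, 0]],
  ],
)

```text
time_s: 16.35
ee_pos: [0.4646, 0.2714, 0.069]
ee_rot: [-0.0, 0.706, 0.708, -0.001]
ft_force: [0.1, -0.1, 0.2]
opening: 0.0658
gripper_force: 0.0
```

```bash
cat > ring.py <<'E'
import sys
from h import *
g=np.array([float(sys.argv[1]),float(sys.argv[2])])
r.get_image("wrist");s=r.sense();c=r.calibration("wrist");im=r.get_image("wrist");cv2.imwrite(sys.argv[3],im[:,:,::-1])
u,v=proj(c,[*g,.023]).round().astype(int);print("pred",u,v,s['ee_pos'],s['opening'])
# bore: dark disc inside the white face near the prediction
x0,y0=u-22,v-22
gr=cv2.cvtColor(im,cv2.COLOR_RGB2GRAY)[y0:v+23,x0:u+23]
w=(gr<np.percentile(gr,97)-22).astype(np.uint8)
n,L,st,ce=cv2.connectedComponentsWithStats(w)
for i in range(1,n):
    if 60<st[i,4]<900: print(st[i],(ce[i]+[x0,y0]).round(1),pix(c,*(ce[i]+[x0,y0]),.023).round(4), pix(c,x0+st[i,0]+st[i,2]/2-.5,y0+st[i,1]+st[i,3]/2-.5,.023).round(4))
E
python3 ring.py .465 .2725 pics/w8.png
```

```text
pred 277 220 [0.46562857 0.27044303 0.06975954] 0.06582857931111855
[ 11  12  23  20 356] [276.9 219.5] [0.4653 0.2733 0.023 ] [0.4653 0.2733 0.023 ]
[ 0 35 13 10 61] [258.7 239.2] [0.4493 0.255  0.023 ] [0.4513 0.2566 0.023 ]
[33 34 12 11 61] [295.6 239. ] [0.4817 0.2552 0.023 ] [0.4798 0.2571 0.023 ]
```

move_arm(
  increments=[
    [[0.005, 0, 0.06], [0, 0, 0]],
    [[0.005, 0, 0.11], [0, 0, 0]],
    [[0.005, 0, 0.137], [0, 0, 0]],
    [[0.005, 0, 0.137], [0, 0, 0]],
    [[0.005, 0, 0.137], [0, 0, 0]],
  ],
)

```text
time_s: 16.95
ee_pos: [0.4669, 0.2722, 0.0023]
ee_rot: [0.0, 0.708, 0.707, 0.001]
ft_force: [-0.5, 0.2, -0.7]
opening: 0.0655
gripper_force: 0.0
```

move_arm(
  increments=[
    [[0, 0, 0], [0, 0, 0]],
    [[0, 0, 0], [0, 0, 0]],
    [[0, 0, 0], [0, 0, 0]],
    [[0, 0, 0], [0, 0, 0]],
    [[0, 0, 0], [0, 0, 0]],
    [[0, 0, 0], [0, 0, 0]],
  ],
  claw=1,
)

```text
time_s: 17.55
ee_pos: [0.4661, 0.2734, 0.0022]
ee_rot: [0.0, 0.707, 0.707, 0.001]
ft_force: [0.4, -1.6, 5.4]
opening: 0.0442
gripper_force: 30.0
```

Run:
```python
from h import *
s=r.sense();print(s['ee_pos'],s['opening'],s['gripper_force'],inc([.505,-.014,.035],np.pi/2))
```

```text
[0.46608534 0.27341605 0.0021871 ] 0.04421500548818294 30.00269599724561 (array([-0.5749,  0.0774, -0.0656]), array([ 0.001 , -0.    ,  0.0006]))
```

```bash
python3 st.py
python3 - <<'E'
from h import *
print(rot(r.sense()).as_matrix().round(4).tolist())
im=r.get_image("wrist");cv2.imwrite("pics/w9.png",im[:,:,::-1])
E
```

```text
F [-0.14 -1.23  6.08 -0.25 -0.02 -0.03] [0.48 0.26 0.2 ] pos [0.4661 0.2734 0.0022] op 0.0446 grip 30.002744912635535 t 17.75
[[-0.0009, 1.0, 0.0015], [1.0, 0.0009, 0.0001], [0.0001, 0.0015, -1.0]]
```

move_arm(
  increments=[
    [[0, 0, -0.06], [0, 0, 0]],
    [[-0.05, 0.01, -0.12], [0, 0, 0]],
    [[-0.15, 0.02, -0.12], [0, 0, 0]],
    [[-0.25, 0.04, -0.12], [0, 0, 0]],
    [[-0.35, 0.05, -0.12], [0, 0, 0]],
    [[-0.45, 0.07, -0.12], [0, 0, 0]],
    [[-0.53, 0.077, -0.1], [0, 0, 0]],
    [[-0.575, 0.077, -0.06], [0, 0, 0]],
  ],
)

```text
time_s: 18.6
ee_pos: [0.5063, -0.0175, 0.0322]
ee_rot: [0.002, 0.708, 0.706, 0.001]
ft_force: [-0.1, -0.1, -0.9]
opening: 0.0447
gripper_force: 30.0
```

```bash
python3 st.py
```

```text
F [-0.31 -0.16 -0.93 -0.07 -0.06  0.01] [0.25 1.09 0.66] pos [ 0.5035 -0.0139  0.031 ] op 0.0444 grip 29.999626907519996 t 18.8
```

move_arm(
  increments=[
    [[0, 0, 0.012], [0, 0, 0]],
    [[0, 0, 0.024], [0, 0, 0]],
    [[0, 0, 0.03], [0, 0, 0]],
    [[0, 0, 0.033], [0, 0, 0]],
    [[0, 0, 0.033], [0, 0, 0]],
  ],
)

```text
time_s: 19.3
ee_pos: [0.504, -0.0137, 0.0147]
ee_rot: [-0.0, 0.707, 0.708, -0.0]
ft_force: [-0.4, -0.2, -0.8]
opening: 0.0442
gripper_force: 30.0
```

```bash
python3 st.py
```

```text
F [ 0.39  0.28 -1.05 -0.04 -0.1  -0.  ] [0.61 0.63 0.11] pos [ 0.5043 -0.0142  0.0151] op 0.0446 grip 29.99963061651215 t 19.5
```

move_arm(
  increments=[
    [[0, 0, 0.001], [0, 0, 0]],
    [[0, 0, 0.002], [0, 0, 0]],
    [[0, 0, 0.003], [0, 0, 0]],
    [[0, 0, 0.003], [0, 0, 0]],
  ],
)

```text
time_s: 19.9
ee_pos: [0.5043, -0.0143, 0.0142]
ee_rot: [0.0, 0.707, 0.707, 0.0]
ft_force: [-1.3, -0.8, 6.2]
opening: 0.0446
gripper_force: 30.0
```

```bash
python3 st.py
```

```text
F [-1.63  0.45  5.11  0.02  0.17  0.  ] [0.69 0.6  0.39] pos [ 0.5043 -0.0143  0.0142] op 0.0446 grip 30.0015702098608 t 20.1
```

move_arm(
  increments=[
    [[-0.01, 0, 0], [0, 0, 0]],
    [[-0.02, 0, 0], [0, 0, 0]],
    [[-0.03, 0, 0], [0, 0, 0]],
    [[-0.04, 0, 0], [0, 0, 0]],
  ],
)

```text
time_s: 20.5
ee_pos: [0.5052, -0.0345, 0.0142]
ee_rot: [0.001, 0.707, 0.707, 0.001]
ft_force: [1.2, 1.5, 5.2]
opening: 0.0444
gripper_force: 30.0
```

move_arm(
  increments=[
    [[-0.01, 0, 0], [0, 0, 0]],
    [[-0.02, 0, 0], [0, 0, 0]],
    [[-0.03, 0, 0], [0, 0, 0]],
    [[-0.04, 0, 0], [0, 0, 0]],
  ],
)

```text
time_s: 20.9
ee_pos: [0.5052, -0.0545, 0.0142]
ee_rot: [0.001, 0.707, 0.707, 0.001]
ft_force: [0.1, 1.6, 5.5]
opening: 0.044
gripper_force: 30.0
```

```bash
python3 st.py
```

```text
F [-0.17 -0.88  5.67 -0.09  0.01 -0.01] [0.32 0.34 0.26] pos [ 0.5052 -0.0553  0.0142] op 0.0441 grip 30.003541857004166 t 21.1
```

move_arm(
  increments=[
    [[0.01, 0, 0], [0, 0, 0]],
    [[0.02, 0, 0], [0, 0, 0]],
    [[0.03, 0, 0], [0, 0, 0]],
    [[0.04, 0, 0], [0, 0, 0]],
  ],
)

```text
time_s: 21.5
ee_pos: [0.5055, -0.0352, 0.0142]
ee_rot: [0.002, 0.707, 0.707, 0.0]
ft_force: [0.6, -1.7, 3.9]
opening: 0.0446
gripper_force: 30.0
```

```bash
python3 st.py;python3 - <<'E'
from h import *
print(inc([.5756,-.267,.10],np.pi/2),inc([.451,-.261,.10],np.pi/2))
E
```

```text
F [ 0.02  0.79  5.06  0.06 -0.08  0.04] [0.46 0.72 0.5 ] pos [ 0.5054 -0.0345  0.0142] op 0.0445 grip 30.003708209842443 t 21.7
(array([-0.4651,  0.1407, -0.1711]), array([0.0016, 0.0003, 0.0002])) (array([-0.453 , -0.1085, -0.1717]), array([0.0016, 0.0003, 0.0002]))
```

Ring 2 drags at about 1.6 N in motion and springs back after stopping, against ring 1's 3.6 N. I'll make one slower slide to remove dynamic effects.

move_arm(
  increments=[
    [[-0.003, 0, 0], [0, 0, 0]],
    [[-0.006, 0, 0], [0, 0, 0]],
    [[-0.009, 0, 0], [0, 0, 0]],
    [[-0.012, 0, 0], [0, 0, 0]],
    [[-0.015, 0, 0], [0, 0, 0]],
    [[-0.018, 0, 0], [0, 0, 0]],
    [[-0.021, 0, 0], [0, 0, 0]],
    [[-0.024, 0, 0], [0, 0, 0]],
  ],
)

```text
time_s: 22.5
ee_pos: [0.5051, -0.0464, 0.0142]
ee_rot: [0.001, 0.707, 0.707, 0.001]
ft_force: [0.2, 1.0, 5.2]
opening: 0.0444
gripper_force: 30.0
```

move_arm(
  increments=[
    [[-0.003, 0, 0], [0, 0, 0]],
    [[-0.006, 0, 0], [0, 0, 0]],
    [[-0.009, 0, 0], [0, 0, 0]],
    [[-0.012, 0, 0], [0, 0, 0]],
    [[-0.015, 0, 0], [0, 0, 0]],
    [[-0.018, 0, 0], [0, 0, 0]],
    [[-0.021, 0, 0], [0, 0, 0]],
    [[-0.024, 0, 0], [0, 0, 0]],
  ],
)

```text
time_s: 23.3
ee_pos: [0.5051, -0.0584, 0.0142]
ee_rot: [0.001, 0.707, 0.707, 0.001]
ft_force: [-0.3, 1.2, 6.5]
opening: 0.0444
gripper_force: 30.0
```

```bash
python3 st.py;python3 - <<'E'
from h import *
print(inc([.5756,-.267,.10],np.pi/2),inc([.451,-.261,.10],np.pi/2))
E
```

```text
F [-0.28  1.18  5.82  0.15 -0.01  0.01] [0.5  0.21 0.39] pos [ 0.5052 -0.0586  0.0142] op 0.0444 grip 30.00358904711902 t 23.5
(array([-0.4169,  0.1412, -0.1712]), array([0.0014, 0.0002, 0.    ])) (array([-0.4049, -0.108 , -0.1717]), array([0.0014, 0.0002, 0.    ]))
```

Slow drag is about 1.1 N against a normal force of about 6 N, so ring 2 is polished and goes on blue.

move_arm(
  increments=[
    [[0, 0, -0.09], [0, 0, 0]],
    [[0, 0, -0.17], [0, 0, 0]],
    [[-0.08, -0.02, -0.172], [0, 0, 0]],
    [[-0.16, -0.04, -0.172], [0, 0, 0]],
    [[-0.24, -0.06, -0.172], [0, 0, 0]],
    [[-0.32, -0.08, -0.172], [0, 0, 0]],
    [[-0.402, -0.108, -0.172], [0, 0, 0]],
    [[-0.402, -0.108, -0.172], [0, 0, 0]],
  ],
)

```text
time_s: 24.3
ee_pos: [0.449, -0.2645, 0.0991]
ee_rot: [0.001, 0.709, 0.705, -0.001]
ft_force: [0.5, 0.6, -0.6]
opening: 0.0442
gripper_force: 30.0
```

```bash
cat > post.py <<'E'
import sys
from h import *
kind,x,y,zr=sys.argv[1],float(sys.argv[2]),float(sys.argv[3]),float(sys.argv[4])
for _ in range(3):
    s=r.sense();c=r.calibration("wrist");im=r.get_image("wrist")
print(s['ee_pos'],s['ft_force'].round(1))
cv2.imwrite(f"pics/{kind}{int(s['time_s']*10)}.png",im[:,:,::-1])
print("foot",foot(c,im,[x,y]),"seat",seatfit(c,im,kind)[:2])
# bore of held ring: dark blob in window near nominal
zt=s['ee_pos'][2]+zr+.010
u,v=proj(c,[*s['ee_pos'][:2],zt]).round().astype(int);x0,y0=u-22,v-22
gr=cv2.cvtColor(im,cv2.COLOR_RGB2GRAY)[y0:v+23,x0:u+23]
w=(gr<np.percentile(gr,97)-40).astype(np.uint8);n,L,st,ce=cv2.connectedComponentsWithStats(w)
for i in range(1,n):
    if 200<st[i,4]<1500:
        q=(x0+st[i,0]+st[i,2]/2-.5,y0+st[i,1]+st[i,3]/2-.5);print("bore",st[i],q,pix(c,*q,zt).round(4))
E
python3 post.py blue .451 -.261 .0108
```

```text
[ 0.44953434 -0.2598352   0.09889536] [ 0.6  0.6 -1.4]
foot (array([ 0.4505, -0.2611]), 195, np.float64(0.00051)) seat [(array([ 0.4505, -0.2614]), np.int32(570), np.float64(189.63), array([279., 207.])), (array([ 0.6877, -0.3386]), np.int32(409), np.float64(196.3), array([494., 283.]))]
bore [  8  10  29  27 597] (np.float64(277.0), np.float64(258.0)) [ 0.4492 -0.2604  0.1197]
```

move_arm(
  increments=[
    [[-0.001, 0.0026, 0], [0, 0, 0]],
    [[-0.001, 0.0026, 0.03], [0, 0, 0]],
    [[-0.001, 0.0026, 0.06], [0, 0, 0]],
    [[-0.001, 0.0026, 0.08], [0, 0, 0]],
    [[-0.001, 0.0026, 0.09], [0, 0, 0]],
    [[-0.001, 0.0026, 0.09], [0, 0, 0]],
  ],
)

```text
time_s: 25.05
ee_pos: [0.4516, -0.2592, 0.0539]
ee_rot: [-0.0, 0.707, 0.708, -0.0]
ft_force: [0.8, -1.2, -0.6]
opening: 0.0445
gripper_force: 30.0
```

```bash
python3 st.py
```

```text
F [ 0.13  0.11 -0.73 -0.07 -0.07  0.01] [0.4  0.19 0.32] pos [ 0.452  -0.2595  0.0549] op 0.0443 grip 29.99958122614771 t 25.25
```

Free of contact. Next I'll go down to about z = 0.0225 (seat contact expected at about 0.0192), then touch down.

move_arm(
  increments=[
    [[0, 0, 0.015], [0, 0, 0]],
    [[0, 0, 0.03], [0, 0, 0]],
    [[0, 0, 0.045], [0, 0, 0]],
    [[0, 0, 0.055], [0, 0, 0]],
    [[0, 0, 0.063], [0, 0, 0]],
    [[0, 0, 0.063], [0, 0, 0]],
  ],
)

```text
time_s: 25.85
ee_pos: [0.4511, -0.2594, 0.0221]
ee_rot: [-0.001, 0.707, 0.707, -0.0]
ft_force: [0.4, -0.3, -0.7]
opening: 0.0444
gripper_force: 30.0
```

```bash
python3 st.py
```

```text
F [ 0.23  0.09 -0.61 -0.03 -0.06  0.02] [0.59 0.5  0.31] pos [ 0.4518 -0.2599  0.0231] op 0.0444 grip 29.99953127000481 t 26.05
```

move_arm(
  increments=[
    [[0, 0, 0.003], [0, 0, 0]],
    [[0, 0, 0.006], [0, 0, 0]],
    [[0, 0, 0.008], [0, 0, 0]],
    [[0, 0, 0.008], [0, 0, 0]],
  ],
)

```text
time_s: 26.45
ee_pos: [0.4516, -0.2597, 0.0192]
ee_rot: [0.0, 0.707, 0.707, -0.0]
ft_force: [-0.6, 0.9, 3.0]
opening: 0.0444
gripper_force: 30.0
```

```bash
python3 st.py
```

```text
F [-0.61  0.62  3.11  0.08  0.06  0.02] [0.56 0.68 0.83] pos [ 0.4516 -0.2598  0.0192] op 0.0445 grip 30.001094844192266 t 26.65
```

Home on the blue seat. I'm releasing, rising and heading for the far ring.

move_arm(
  increments=[
    [[0, 0, 0], [0, 0, 0]],
    [[0, 0, 0], [0, 0, 0]],
    [[0, 0, 0], [0, 0, 0]],
    [[0, 0, 0], [0, 0, 0]],
  ],
  claw=0.3,
)

```text
time_s: 27.05
ee_pos: [0.4515, -0.2597, 0.0187]
ee_rot: [-0.0, 0.707, 0.707, -0.0]
ft_force: [0.2, 0.2, 0.7]
opening: 0.0654
gripper_force: 0.0
```

move_arm(
  increments=[
    [[0, 0, -0.06], [0, 0, 0]],
    [[0, 0, -0.13], [0, 0, 0]],
    [[0, 0, -0.18], [0, 0, 0]],
    [[0.1, 0, -0.18], [0, 0, 0]],
    [[0.2, 0, -0.18], [0, 0, 0]],
    [[0.3, 0, -0.18], [0, 0, 0]],
    [[0.4, 0, -0.18], [0, 0, 0]],
    [[0.5, 0, -0.18], [0, 0, 0]],
  ],
)

```text
time_s: 27.85
ee_pos: [0.4512, -0.008, 0.109]
ee_rot: [0.0, 0.707, 0.707, 0.0]
ft_force: [0.3, -0.5, 0.2]
opening: 0.0659
gripper_force: 0.0
```

move_arm(
  increments=[
    [[0.1, 0.003, 0], [0, 0, 0]],
    [[0.2, 0.006, 0], [0, 0, 0]],
    [[0.3, 0.01, 0], [0, 0, 0]],
    [[0.4, 0.014, 0], [0, 0, 0]],
    [[0.5, 0.018, 0], [0, 0, 0]],
    [[0.6, 0.02, 0.03], [0, 0, 0]],
    [[0.7, 0.02, 0.07], [0, 0, 0]],
    [[0.724, 0.02, 0.08], [0, 0, 0]],
  ],
)

```text
time_s: 28.65
ee_pos: [0.4602, 0.3558, 0.0671]
ee_rot: [-0.001, 0.706, 0.708, -0.0]
ft_force: [0.1, -0.7, 0.3]
opening: 0.0654
gripper_force: 0.0
```

```bash
python3 ring.py .461 .3525 pics/w10.png
```

```text
pred 279 228 [0.46001228 0.35633834 0.066427  ] 0.06585242591299681
[ 11  12  22  20 356] [278.5 227.6] [0.461  0.3531 0.023 ] [0.461  0.3532 0.023 ]
[30 34 15 11 66] [297.  247.1] [0.4772 0.335  0.023 ] [0.4746 0.337  0.023 ]
```

move_arm(
  increments=[
    [[-0.006, 0.002, 0.06], [0, 0, 0]],
    [[-0.006, 0.002, 0.1], [0, 0, 0]],
    [[-0.006, 0.002, 0.129], [0, 0, 0]],
    [[-0.006, 0.002, 0.129], [0, 0, 0]],
    [[-0.006, 0.002, 0.129], [0, 0, 0]],
    [[-0.006, 0.002, 0.129], [0, 0, 0]],
    [[-0.006, 0.002, 0.129], [0, 0, 0]],
  ],
)

```text
time_s: 29.45
ee_pos: [0.4632, 0.3493, 0.0056]
ee_rot: [0.0, 0.707, 0.707, 0.001]
ft_force: [-0.6, -0.6, 0.2]
opening: 0.0659
gripper_force: 0.0
```

move_arm(
  increments=[
    [[0, 0, 0], [0, 0, 0]],
    [[0, 0, 0], [0, 0, 0]],
    [[0, 0, 0], [0, 0, 0]],
    [[0, 0, 0], [0, 0, 0]],
    [[0, 0, 0], [0, 0, 0]],
    [[0, 0, 0], [0, 0, 0]],
  ],
  claw=1,
)

```text
time_s: 30.05
ee_pos: [0.4622, 0.3494, 0.0046]
ee_rot: [-0.0, 0.707, 0.707, -0.0]
ft_force: [-0.9, 0.5, 3.4]
opening: 0.0443
gripper_force: 29.9
```

```bash
python3 st.py;python3 - <<'E'
from h import *
print(inc([.505,-.014,.035],np.pi/2))
E
```

```text
F [-1.33  0.03  3.75 -0.05  0.18  0.02] [0.73 0.62 0.57] pos [0.4622 0.3494 0.0046] op 0.0441 grip 29.935449035838246 t 30.25
(array([-0.7267,  0.0853, -0.0609]), array([-0.    , -0.0001,  0.0003]))
```

The grip is about 4 mm off centre along y, which I'll allow for at the post. Next is the plate, with contact expected at TCP z of about 0.0166.

move_arm(
  increments=[
    [[0, 0, -0.06], [0, 0, 0]],
    [[-0.05, 0.01, -0.12], [0, 0, 0]],
    [[-0.15, 0.02, -0.12], [0, 0, 0]],
    [[-0.25, 0.04, -0.12], [0, 0, 0]],
    [[-0.35, 0.05, -0.12], [0, 0, 0]],
    [[-0.45, 0.06, -0.12], [0, 0, 0]],
    [[-0.55, 0.07, -0.12], [0, 0, 0]],
    [[-0.65, 0.085, -0.12], [0, 0, 0]],
  ],
)

```text
time_s: 31.05
ee_pos: [0.504, 0.0248, 0.0639]
ee_rot: [-0.0, 0.707, 0.707, -0.0]
ft_force: [0.5, 0.1, -1.4]
opening: 0.0444
gripper_force: 29.9
```

move_arm(
  increments=[
    [[-0.08, 0, 0.03], [0, 0, 0]],
    [[-0.08, 0, 0.06], [0, 0, 0]],
    [[-0.08, 0, 0.08], [0, 0, 0]],
    [[-0.08, 0, 0.085], [0, 0, 0]],
    [[-0.08, 0, 0.085], [0, 0, 0]],
    [[-0.08, 0, 0.085], [0, 0, 0]],
  ],
)

```text
time_s: 31.65
ee_pos: [0.505, -0.0124, 0.0222]
ee_rot: [0.0, 0.706, 0.708, 0.0]
ft_force: [0.2, 0.6, -0.2]
opening: 0.0445
gripper_force: 29.9
```

```bash
python3 st.py
```

```text
F [ 0.12  0.03 -1.44 -0.03 -0.1   0.03] [0.23 0.33 0.52] pos [ 0.505  -0.0127  0.0224] op 0.0443 grip 29.937354647554457 t 31.85
```

move_arm(
  increments=[
    [[-0.01, 0, 0.004], [0, 0, 0]],
    [[-0.01, 0, 0.008], [0, 0, 0]],
    [[-0.01, 0, 0.011], [0, 0, 0]],
    [[-0.01, 0, 0.013], [0, 0, 0]],
    [[-0.01, 0, 0.013], [0, 0, 0]],
  ],
)

```text
time_s: 32.35
ee_pos: [0.5046, -0.0184, 0.0165]
ee_rot: [0.0, 0.707, 0.707, -0.0]
ft_force: [-2.2, 0.8, 8.8]
opening: 0.0444
gripper_force: 29.9
```

```bash
python3 st.py
```

```text
F [-2.71 -0.33  9.06 -0.07  0.47 -0.01] [0.33 0.39 0.55] pos [ 0.5046 -0.0184  0.0165] op 0.0443 grip 29.936532438732684 t 32.55
```

move_arm(
  increments=[
    [[0, 0, -0.001], [0, 0, 0]],
    [[-0.006, 0, -0.001], [0, 0, 0]],
    [[-0.012, 0, -0.001], [0, 0, 0]],
    [[-0.018, 0, -0.001], [0, 0, 0]],
    [[-0.024, 0, -0.001], [0, 0, 0]],
    [[-0.03, 0, -0.001], [0, 0, 0]],
    [[-0.033, 0, -0.001], [0, 0, 0]],
    [[-0.036, 0, -0.001], [0, 0, 0]],
  ],
)

```text
time_s: 33.35
ee_pos: [0.5056, -0.0352, 0.0166]
ee_rot: [0.0, 0.708, 0.707, 0.001]
ft_force: [-0.0, 3.8, 5.5]
opening: 0.0443
gripper_force: 29.9
```

move_arm(
  increments=[
    [[-0.003, 0, 0], [0, 0, 0]],
    [[-0.006, 0, 0], [0, 0, 0]],
    [[-0.009, 0, 0], [0, 0, 0]],
    [[-0.012, 0, 0], [0, 0, 0]],
    [[-0.015, 0, 0], [0, 0, 0]],
    [[-0.018, 0, 0], [0, 0, 0]],
    [[-0.021, 0, 0], [0, 0, 0]],
    [[-0.024, 0, 0], [0, 0, 0]],
  ],
)

```text
time_s: 34.15
ee_pos: [0.5056, -0.0471, 0.0166]
ee_rot: [0.0, 0.707, 0.707, 0.001]
ft_force: [-0.5, 4.5, 5.7]
opening: 0.0442
gripper_force: 29.9
```

move_arm(
  increments=[
    [[0.01, 0, 0], [0, 0, 0]],
    [[0.02, 0, 0], [0, 0, 0]],
    [[0.03, 0, 0], [0, 0, 0]],
    [[0.04, 0, 0], [0, 0, 0]],
  ],
)

```text
time_s: 34.55
ee_pos: [0.506, -0.0292, 0.0166]
ee_rot: [0.002, 0.707, 0.708, 0.0]
ft_force: [0.7, -4.6, 5.0]
opening: 0.0439
gripper_force: 30.0
```

```bash
python3 st.py;python3 - <<'E'
from h import *
print(inc([.576,-.270,.12],np.pi/2),inc([.451,-.264,.12],np.pi/2))
E
```

```text
F [ 0.15 -2.44  5.32 -0.43 -0.09  0.01] [0.54 0.59 0.59] pos [ 0.5059 -0.0285  0.0166] op 0.0446 grip 29.965835153125226 t 34.75
(array([-0.4835,  0.1402, -0.206 ]), array([0.0018, 0.0007, 0.0007])) (array([-0.4712, -0.1098, -0.2067]), array([0.0018, 0.0007, 0.0007]))
```

Ring 3 drags at about 4.5 N for about 5.5 N normal, so it is ground and goes on orange, on top of ring 1. Contact is expected at TCP z of about 0.0416.

move_arm(
  increments=[
    [[0, 0, -0.09], [0, 0, 0]],
    [[0, 0, -0.167], [0, 0, 0]],
    [[-0.1, 0.03, -0.167], [0, 0, 0]],
    [[-0.2, 0.06, -0.167], [0, 0, 0]],
    [[-0.3, 0.09, -0.167], [0, 0, 0]],
    [[-0.4, 0.12, -0.167], [0, 0, 0]],
    [[-0.484, 0.14, -0.167], [0, 0, 0]],
    [[-0.484, 0.14, -0.167], [0, 0, 0]],
  ],
)

```text
time_s: 35.55
ee_pos: [0.5763, -0.2763, 0.098]
ee_rot: [0.002, 0.709, 0.706, -0.001]
ft_force: [-0.7, 0.6, -0.9]
opening: 0.0443
gripper_force: 29.9
```

```bash
python3 st.py >/dev/null; python3 post.py orange .576 -.268 .0084
```

```text
[ 0.57414578 -0.26814275  0.09911277] [ 0.1 -0.5 -2. ]
foot (array([ 0.5762, -0.2683]), 194, np.float64(0.00064)) seat [(array([ 0.7897, -0.3885]), np.int32(344), np.float64(138.89), array([482., 311.])), (array([ 0.4876, -0.4088]), np.int32(208), np.float64(300.68), array([190., 330.]))]
bore [   0    6   45   33 1016] (np.float64(277.0), np.float64(256.0)) [ 0.5738 -0.2684  0.1175]
```

```bash
ls pics
python3 - <<'E'
from h import *
import glob
f=sorted(glob.glob("pics/orange*.png"))[-1];im=cv2.imread(f);c=r.calibration("wrist")
s=r.sense();print(s['ee_pos'],s['time_s'])
g=cv2.cvtColor(im,cv2.COLOR_BGR2GRAY)
print("col277",g[225:300,277].tolist())
for zt in(.1175,):
  for dy in(0,.004):print(proj(c,s['ee_pos']*[1,1,0]+[0,dy,zt]))
x0,y0=240,225
for thr in(200,180,150,120):
    w=(g[y0:300,x0:315]<thr).astype(np.uint8);n,L,st,ce=cv2.connectedComponentsWithStats(w)
    for i in range(1,n):
        if 150<st[i,4]<1000:print(thr,st[i],ce[i]+[x0,y0],pix(c,x0+st[i,0]+st[i,2]/2-.5,y0+st[i,1]+st[i,3]/2-.5,.1175).round(4))
E
```

```text
blue244.png
m7.png
orange358.png
s5.png
s6.png
s7.png
s8.png
scene0.png
top0.png
w1.png
w10.png
w2.png
w3.png
w4.png
w4b.png
w6.png
w7.png
w8.png
w9.png
[ 0.57433775 -0.26830443  0.09941615] 35.9
col277 [243, 243, 242, 243, 242, 242, 244, 242, 242, 242, 242, 243, 240, 243, 242, 242, 210, 159, 150, 148, 142, 105, 19, 23, 30, 31, 87, 210, 161, 126, 130, 132, 132, 133, 138, 132, 103, 101, 116, 173, 186, 181, 180, 182, 178, 182, 182, 187, 242, 242, 242, 242, 242, 240, 177, 171, 128, 33, 33, 25, 25, 26, 17, 18, 20, 26, 26, 25, 29, 21, 21, 27, 25, 30, 25]
[277.47115417 255.45393354]
[277.48261481 249.79064802]
180 [ 23  15  28  25 531] [276.43314501 251.76271186] [ 0.5737 -0.2659  0.1175]
150 [ 23  16  28  23 444] [276.65990991 252.39864865] [ 0.5737 -0.2659  0.1175]
```

move_arm(
  increments=[
    [[-0.0055, 0.0045, 0], [0, 0, 0]],
    [[-0.0055, 0.0045, 0.03], [0, 0, 0]],
    [[-0.0055, 0.0045, 0.055], [0, 0, 0]],
    [[-0.0055, 0.0045, 0.07], [0, 0, 0]],
    [[-0.0055, 0.0045, 0.08], [0, 0, 0]],
    [[-0.0055, 0.0045, 0.084], [0, 0, 0]],
    [[-0.0055, 0.0045, 0.084], [0, 0, 0]],
  ],
)

```text
time_s: 36.6
ee_pos: [0.577, -0.2729, 0.0572]
ee_rot: [-0.0, 0.707, 0.707, -0.0]
ft_force: [-0.5, 0.2, -1.2]
opening: 0.0441
gripper_force: 29.9
```

```bash
python3 st.py
```

```text
F [ 0.06  0.06 -0.99 -0.01 -0.09  0.01] [0.28 0.33 0.75] pos [ 0.5773 -0.2731  0.0579] op 0.0443 grip 29.93721602484584 t 36.8
```

move_arm(
  increments=[
    [[0.003, -0.001, 0], [0, 0, 0]],
    [[0.003, -0.001, 0.005], [0, 0, 0]],
    [[0.003, -0.001, 0.01], [0, 0, 0]],
    [[0.003, -0.001, 0.015], [0, 0, 0]],
    [[0.003, -0.001, 0.02], [0, 0, 0]],
    [[0.003, -0.001, 0.025], [0, 0, 0]],
    [[0.003, -0.001, 0.025], [0, 0, 0]],
  ],
)

```text
time_s: 37.5
ee_pos: [0.5761, -0.2712, 0.0444]
ee_rot: [-0.0, 0.707, 0.707, -0.0]
ft_force: [-0.2, 0.1, -1.3]
opening: 0.0439
gripper_force: 29.9
```

```bash
python3 st.py
```

```text
F [ 0.03  0.04 -1.27 -0.02 -0.07 -0.01] [0.4  0.34 0.68] pos [ 0.5766 -0.2715  0.045 ] op 0.0443 grip 29.93738082703203 t 37.7
```

move_arm(
  increments=[
    [[0, 0, 0.003], [0, 0, 0]],
    [[0, 0, 0.005], [0, 0, 0]],
    [[0, 0, 0.007], [0, 0, 0]],
    [[0, 0, 0.007], [0, 0, 0]],
  ],
)

```text
time_s: 38.1
ee_pos: [0.5765, -0.2714, 0.0416]
ee_rot: [0.0, 0.707, 0.707, -0.0]
ft_force: [0.1, 0.1, 0.9]
opening: 0.0441
gripper_force: 29.9
```

```bash
python3 st.py
```

```text
F [-0.38  0.02  0.9   0.01  0.02  0.02] [0.45 0.17 0.38] pos [ 0.5765 -0.2714  0.0416] op 0.0444 grip 29.934918796643615 t 38.3
```

Contact is at exactly the predicted height, so the ring is resting on ring 1. Releasing and rising straight up.

move_arm(
  increments=[
    [[0, 0, 0], [0, 0, 0]],
    [[0, 0, 0], [0, 0, 0]],
    [[0, 0, 0], [0, 0, 0]],
    [[0, 0, 0], [0, 0, 0]],
  ],
  claw=0.3,
)

```text
time_s: 38.7
ee_pos: [0.5765, -0.2714, 0.0414]
ee_rot: [0.0, 0.707, 0.707, -0.0]
ft_force: [-0.6, -0.5, -0.0]
opening: 0.0659
gripper_force: 0.0
```

move_arm(
  increments=[
    [[0, 0, -0.06], [0, 0, 0]],
    [[0, 0, -0.13], [0, 0, 0]],
    [[0, 0, -0.2], [0, 0, 0]],
    [[0.1, 0, -0.2], [0, 0, 0]],
    [[0.2, 0, -0.2], [0, 0, 0]],
    [[0.3, 0, -0.2], [0, 0, 0]],
    [[0.3, 0, -0.2], [0, 0, 0]],
    [[0.3, 0, -0.2], [0, 0, 0]],
  ],
)

```text
time_s: 39.5
ee_pos: [0.5765, -0.1205, 0.1417]
ee_rot: [0.0, 0.706, 0.708, -0.0]
ft_force: [0.5, -0.2, -0.9]
opening: 0.0657
gripper_force: 0.0
```

Run:
```python
from h import *
im=r.get_image("scene");cv2.imwrite("pics/end.png",im[:,:,::-1]);S=r.calibration("scene");s=r.sense();print(s['ee_pos'],s['opening'],s['time_s'])
# white ring height on each post: vertical extent of ring-coloured pixels up the post axis
for n,(x,y) in(("orange",(.5763,-.268)),("blue",(.451,-.2605))):
    off=np.array([0.,0])
    out=[]
    for z in np.arange(.012,.075,.004):
        u,v=(proj(S,[x,y,z])+off).round().astype(int);out.append((round(z,3),im[v+1,u].tolist()))
    print(n,out)
for n,(x,y) in(("mat1",(.47,.195)),("mat2",(.465,.273)),("mat3",(.461,.353))):
    u,v=proj(S,[x,y,.01]).round().astype(int);print(n,im[v-2:v+3,u-2:u+3].mean((0,1)).round())
```

```text
[ 0.57665171 -0.12171469  0.14156915] 0.06579906373850891 39.55
orange [(np.float64(0.012), [150, 70, 18]), (np.float64(0.016), [163, 148, 131]), (np.float64(0.02), [152, 142, 128]), (np.float64(0.024), [150, 140, 127]), (np.float64(0.028), [151, 142, 128]), (np.float64(0.032), [151, 143, 128]), (np.float64(0.036), [148, 138, 125]), (np.float64(0.04), [151, 142, 127]), (np.float64(0.044), [150, 141, 127]), (np.float64(0.048), [149, 139, 125]), (np.float64(0.052), [163, 154, 138]), (np.float64(0.056), [188, 179, 162]), (np.float64(0.06), [154, 151, 139]), (np.float64(0.064), [119, 123, 119]), (np.float64(0.068), [125, 128, 124]), (np.float64(0.072), [111, 107, 103])]
blue [(np.float64(0.012), [10, 45, 115]), (np.float64(0.016), [101, 107, 120]), (np.float64(0.02), [177, 167, 151]), (np.float64(0.024), [185, 175, 159]), (np.float64(0.028), [189, 178, 162]), (np.float64(0.032), [241, 239, 234]), (np.float64(0.036), [248, 248, 245]), (np.float64(0.04), [183, 187, 179]), (np.float64(0.044), [136, 145, 138]), (np.float64(0.048), [142, 148, 143]), (np.float64(0.052), [141, 149, 142]), (np.float64(0.056), [141, 147, 143]), (np.float64(0.06), [142, 147, 143]), (np.float64(0.064), [159, 165, 162]), (np.float64(0.068), [164, 171, 166]), (np.float64(0.072), [162, 166, 161])]
mat1 [192. 201. 196.]
mat2 [192. 201. 196.]
mat3 [192. 202. 196.]
```

The scene pixels show two stacked rings on orange and one on blue, each down to its seat, and the mat is empty. I'm handing in.

```bash
python3 -c "
from station import r
print(r.sign_off())"
```

```text
the job is handed in; nothing more can be done
None
```

I sorted all three rings and handed the job in at about 40 s: the middle ring felt polished and is home on the blue post; the near and far rings felt ground and are stacked home on the orange post, with a peak force on the glass of about 9 N.

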